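Fit the can cradle into the coding jig

TASK

The coding jig is to be set up for the tall cans: pick up the longer of the two grey can cradles and lower it, trough upward, into the jig's pocket, so that it sits flat on the pocket floor and square between the bars. Set it down without dropping it, and leave the short cradle where it lies.

Things in the scene. Friction and masses are not known exactly. Their poses are not given: they have to be found in the camera images.
- long_cradle: The long can cradle, loose: a grey plastic saddle block 110 mm long (its x), 52 mm wide (its y), 38 mm high, with a shallow open V trough along its length on top, 0.24 kg more or less. Origin: centre of its underside; z up. Its long sides are plain upright faces 38 mm high, to be gripped across the 52 mm width. Either end may point either way.
- short_cradle: The short can cradle, loose: same grey plastic, width (52 mm), height (38 mm) and trough, but only 70 mm long (its x). Not wanted: leave it. Origin: centre of its underside; z up.
- jig: The coding jig, fixed to the table: an aluminium plate 170 x 112 mm, 8 mm thick, its long side along its x, with four low dark steel bars 12 mm wide round a rectangular pocket; bar tops 20 mm above its origin; four bolt heads at the plate's corners reach 13 mm. Origin: centre of the plate's underside, on the table (the table top lies at z = 0, and 1 mm higher left of y = 0.05); z up.
- pocket (a point): Centre of the pocket floor, 8 mm above the plate's underside. The pocket is 126 mm long (its x) by 68 mm wide (its y) and 12 mm deep, open above; axes parallel to the jig's. A seated long cradle has 8 mm of play on every side and stands 26 mm proud of the bars.
Mind the look-alikes: they are no part of the job. What is shaped like the long_cradle but pink, purple or yellow is not meant.

How it is judged:
At the end, for the whole second after the job is handed in: The long cradle rests in the pocket, trough up: its underside within 4 mm of the pocket floor's height and within 15 mm of its centre, its length along the pocket's within 0.20 rad (either way round), level within 0.06 rad, at rest (horizontal distance between long_cradle and pocket below 0.015 m and z of long_cradle in the frame of pocket between -0.004 and 0.004 m and angle between the x axis of long_cradle and the x axis of pocket, either way round below 0.2 rad and angle between long_cradle's own z axis and vertical below 0.06 rad and linear speed of long_cradle below 0.02 m/s); the robot touches nothing.
It fails at once if the short cradle is moved more than 30 mm from where it lay (distance of short_cradle from where it was at the start of the episode above 0.03 m).
It fails at once if the long cradle is dropped (moves faster than 0.7 m/s while no finger touches it) (linear speed of long_cradle above 0.7 m/s and contact force between long_cradle and the fingers below 0.05 N).
It also fails if it takes over 48 s, if anything falls off the work surface, if the arm or the gripper's body presses on something with over 40 N, if the wrist force passes 120 N, or if a joint passes its speed limit or range.

ROBOT

A 6-joint arm with a two-finger parallel gripper is mounted at the origin on the work surface; the furniture and walls round the work are solid. World frame = base frame: x ahead of the robot, y to its left, z up, the work surface at z = 0. Lengths are in m, angles in rad, forces in N, time in s.
With the tool pointing down it reaches from about 0.35 to 0.725 m from the base axis. Payload 4.3 kg.
Tool frame: the origin (TCP) lies at the very end of the fingers, on their centre line; the grasp point (between the pads) lies 19 mm behind it; z points along the fingers, y is the line along which they close (so a half turn about z gives the same grasp; the last joint's range is limited). The gripper opens to 85 mm and grips with 20 to 120 N. Pads are 22 mm wide; open, the fingers measure 114 mm over their backs; the gripper's body (76 mm by 85 mm) begins 54 mm behind the grasp point. The pads swing forward as they close: fully open they stand 13 mm farther back than shut.
Start: joints at [-1.386, 0.377, 0.081, 1.274, 0, 1.46], TCP at [0.167, -0.55, 0.231] pointing down, gripper open.
Joint ranges: [-2.72, 2.72], [-0.84, 1.66], [-1.02, 1.22], [-1.77, 2.12], [-1.37, 1.28], [-3.14, 3.14]. Speed limits (rad/s): [2.57, 2.57, 3.14, 3.14, 3.14, 3.14].

INTERFACE

Orientations are given as a unit quaternion [w, x, y, z].
In Python, from workcell import ctrl, cams, finder gives the robot as it stands.
- The arm moves only by the shell command python3 -m inch 'ROWS' [FORCE]. ROWS is JSON, a list of rows, each a list of 5 numbers: the shift along the world's x, y, z in m, then the turn about the world's z in degrees, then the finger opening in m, from 0 to 0.0854. A call has exactly 5 rows; each row is the pose to reach, as a shift and turn from the pose commanded when the call began; what a row does not reach only later rows make up. A row lasts 1/12 s, in which the tool goes at most 41.7 mm and 7.16 degrees, less where a joint would pass 70% of its speed; a pose out of reach is approached as far as the arm can. A call with a gripper value outside its range is refused whole. The fingers move at their own pace and stop on an object; FORCE is the grip in N (left out, the last holds). Time passes only in rows, so rows that repeat a pose let the fingers close, or fill a call up. It gives the time, the measured TCP pose, the force, the opening and the grip force at its end, in the units of the state.
- ctrl.get_state(): the state, without advancing time (a new reading comes with each control period).
- cams.get_image(name): name is "side" or "top" or "wrist"; returns a dict with "color" (400x640x3 uint8, blue, green, red), "range_z" (400x640 float32, m along the optical axis (not along the pixel's ray), 0 where there is no reading), "fx", "fy", "cx", "cy" (pixels), "rvec" (rotation vector, rad) and "tvec" (3), from world to camera coordinates, as OpenCV has them; the wrist camera has in their place "mount" (4x4, takes a point from camera to tool coordinates, whose origin is the TCP and whose axes are the flange's). Camera axes: x right, y down, z forward; pixel columns grow to the right and rows downward; lengths in m; the calibration is good to about 2 mm. A picture is of the moment at which its call begins: read the wrist's pose just before it.
- ctrl.close_job(): hands the job in; it is judged then, once.
Trained networks look in a picture, given as the dict that the camera call returned (one of the last four; its "shot" number tells which), for a name from the list of things; names that differ only in an ending like _2 or _b are one class to them, and where a whole thing is asked for, a point or a joint stands for the part that bears it (a point fixed in the world has none). Each returns a list of dicts, best first, with "p" (0 to 1); they miss things now and then, are a little off and sometimes report something else, mostly with a low value. They report only what shows in the picture. A call takes as long as a camera call. They do not tell look-alikes from the thing itself.
- finder.regions_of(picture, thing): "pixels" (400x640 bool, what is visible of it) and "rect" ([left, top, width, height] in pixels, round what is visible of it).
The state is a dict: "t": time; "joints": joint angles; "joint_velocities": joint speeds; "effort": joint torques, N m; "tcp_pos": TCP position; "tool_rot": TCP orientation; "contact_force": force on the tool from outside, world axes, zero at the start; "torque": the same for the moment, N m; "finger_gap": opening from 0.0 (shut) to 1.0 (fully open); "grip_force": force on a finger pad.
Only numpy, scipy, OpenCV 4.12 (cv2) and the standard library are available. Lean on these libraries where they do the work, as an engineer would, in place of code of your own. Each camera call takes 0.05 s, during which the arm holds its last target. There are 200 camera calls.

## Working session

There is one attempt and no reset: what is moved stays moved. The work goes in short steps, Python scripts to look and compute and a shell command to move; the robot and the scene stay as the last step left them, time stands still between calls to the robot, and variables do not carry over. Pictures are saved under pics/ and viewed, at most 10 in all, crops included, and the job is handed in when it is done.

```bash
mkdir -p pics
cat > h.py <<'E'
import numpy as np, cv2
from workcell import ctrl, cams, finder
def world(p, mask, pose=None):
    v,u=np.nonzero(mask&(p["range_z"]>0)); z=p["range_z"][v,u]
    c=np.c_[(u-p["cx"])/p["fx"]*z,(v-p["cy"])/p["fy"]*z,z]
    if "mount" in p:
        M=np.array(p["mount"]); c=c@M[:3,:3].T+M[:3,3]
        w,x,y,q=pose["tool_rot"]
        from scipy.spatial.transform import Rotation as R
        return R.from_quat([x,y,q,w]).apply(c)+pose["tcp_pos"]
    R,_=cv2.Rodrigues(np.array(p["rvec"],float)); return (c-np.ravel(p["tvec"]))@R
def rect(P):
    r=cv2.minAreaRect((P[:,:2]*1000).astype(np.float32)); (c,(w,h),a)=r
    if w<h: w,h,a=h,w,a+90
    return np.round([*c,w,h,(a+90)%180-90],1)
def look(cam,things,name=None):
    s=ctrl.get_state(); p=cams.get_image(cam)
    if name: cv2.imwrite("pics/"+name,p["color"])
    for t in things:
        for d in finder.regions_of(p,t)[:4]:
            P=world(p,d["pixels"],s)
            if len(P)<20: print(t,d["p"],"few");continue
            zt=np.percentile(P[:,2],95); T=P[P[:,2]>zt-.014]
            print(t,round(d["p"],2),d["rect"],"col",p["color"][d["pixels"]].mean(0).round(),"ztop",zt.round(4),"rect all",rect(P),"top",rect(T))
    return s,p
E
python3 - <<'E'
from h import *
print(ctrl.get_state())
for c in("top","side"): look(c,["long_cradle","short_cradle","jig"],c+"0.png")
E
```

```text
{'t': 0.0, 'joints': array([-1.38623460e+00,  3.78091865e-01,  7.96190599e-02,  1.27439225e+00,
       -9.79405753e-06,  1.46051495e+00]), 'joint_velocities': array([-0.00046583, -0.00027385,  0.00105397, -0.0018989 ,  0.001535  ,
       -0.0011406 ]), 'effort': array([ 1.38108174e-05, -4.63610673e+01,  2.69870389e+01,  2.08019488e-02,
        8.71541602e-06,  6.48482143e-06]), 'tcp_pos': array([ 0.16698078, -0.549533  ,  0.23034178]), 'tool_rot': array([-1.03346939e-03,  9.89152579e-01,  1.46888074e-01, -4.33012983e-05]), 'contact_force': array([0.07150874, 0.24745102, 0.18934037]), 'torque': array([-0.00937921, -0.00170002,  0.01110942]), 'grip_force': 0.0, 'finger_gap': 1.0027831826350968}
long_cradle 0.93 [218.1, 229.9, 38.4, 17.2] col [ 87.  76. 120.] ztop 0.0404 rect all [289.7 282.2 119.7  53.2  87.8] top [289.9 278.1 110.5  53.1  88.2]
long_cradle 0.9 [345.1, 127.5, 35.4, 27.8] col [ 51. 111. 126.] ztop 0.0382 rect all [ 608.7 -131.6  107.5   52.5   65. ] top [ 608.9 -131.2  106.6   52.5   65. ]
long_cradle 0.83 [348.6, 168.8, 38.0, 32.9] col [ 52. 107. 122.] ztop 0.0389 rect
[... 640 characters left out ...]
162.5   60.6   63.2] top [ 613.4 -130.3  116.9   52.9   65.4]
long_cradle 0.64 [261.1, 293.1, 34.7, 35.3] col [82. 33. 68.] ztop 0.04 rect all [ 178.9 -325.2   90.4   54.7   32.6] top [ 179.1 -324.2   89.8   54.2   33.7]
long_cradle 0.63 [331.6, 229.1, 40.2, 27.8] col [ 30. 135. 164.] ztop 0.0399 rect all [ 456.  -146.   114.1   60.3  -65.5] top [ 456.  -146.   114.1   60.3  -65.5]
long_cradle 0.56 [252.0, 165.6, 18.8, 27.8] col [ 87.  73. 131.] ztop 0.0411 rect all [295.6 251.3  68.9  60.8  88.3] top [304.8 241.8  81.4  40.9  49.3]
short_cradle 0.58 [358.6, 267.6, 28.7, 28.7] col [83. 85. 84.] ztop 0.0398 rect all [ 445.6 -313.2   69.6   66.8  -51. ] top [ 441.5 -316.6   69.4   56.1  -51.2]
```

View pics/top0.png

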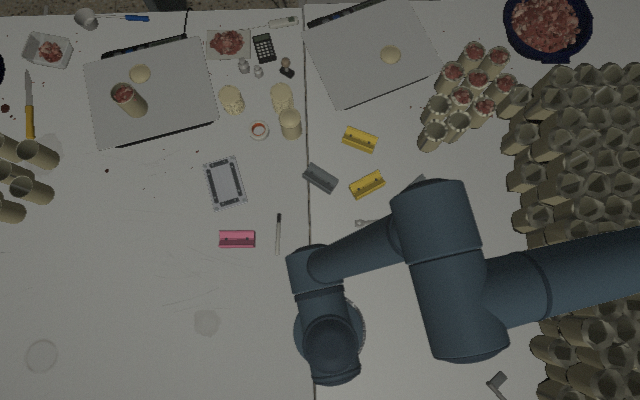

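View pics/side0.png

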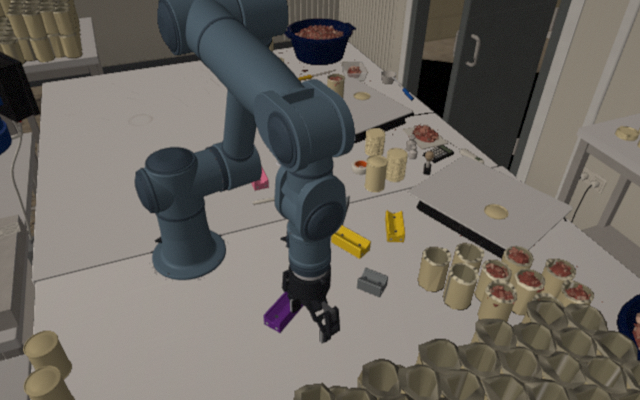

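The top view shows the long grey cradle at about (320,178) px and the jig at (225,183). The yellow cradles are at (360,138) and (367,184) and the pink one is at (237,239). The side view shows the short grey cradle at (372,282), with the purple one beside it. I'll move to hover above the long grey cradle.

```bash
python3 -m inch '[[0.02,0.036,0,3,0.0854],[0.04,0.07,0,6,0.0854],[0.06,0.105,0,8,0.0854],[0.08,0.14,0,11,0.0854],[0.1,0.175,0,13,0.0854]]' 40; python3 -m inch '[[0.02,0.036,0,3,0.0854],[0.04,0.07,0,6,0.0854],[0.06,0.105,0,8,0.0854],[0.08,0.14,0,11,0.0854],[0.1,0.175,0,13,0.0854]]'; python3 -m inch '[[0.02,0.036,0,3,0.0854],[0.04,0.07,0,6,0.0854],[0.06,0.105,0,8,0.0854],[0.08,0.14,0,11,0.0854],[0.1,0.175,0,12,0.0854]]'
```

```text
t: 0.82
tcp_pos: [0.2676, -0.3736, 0.2314]
tool_rot: [0.0, 0.966, 0.259, 0.0]
contact_force: [0.7, 0.5, 0.1]
finger_gap: 0.998
grip_force: 0.0
t: 1.23
tcp_pos: [0.3677, -0.1985, 0.2317]
tool_rot: [0.0, 0.93, 0.366, 0.0]
contact_force: [1.4, -0.1, 0.1]
finger_gap: 0.998
grip_force: 0.0
t: 1.65
tcp_pos: [0.4678, -0.0232, 0.2316]
tool_rot: [0.0, 0.887, 0.462, 0.0]
contact_force: [1.1, -0.6, 0.6]
finger_gap: 0.997
grip_force: 0.0
```

```bash
python3 -m inch '[[0.006,0.015,-0.02,0,0.0854],[0.012,0.03,-0.04,0,0.0854],[0.012,0.03,-0.06,0,0.0854],[0.012,0.03,-0.06,0,0.0854],[0.012,0.03,-0.06,0,0.0854]]'
python3 - <<'E'
from h import *
s,p=look("wrist",["long_cradle"],"w1.png"); print(s["tcp_pos"],2*np.degrees(np.arctan2(s["tool_rot"][2],s["tool_rot"][1])))
s,p=look("top",["jig"])
E
```

```text
t: 2.07
tcp_pos: [0.4779, 0.005, 0.1707]
tool_rot: [-0.001, 0.887, 0.461, -0.001]
contact_force: [-0.4, 0.2, -0.1]
finger_gap: 1.002
grip_force: 0.0
long_cradle 0.86 [287.1, 119.9, 59.7, 109.2] col [71. 72. 70.] ztop 0.0391 rect all [4.798e+02 1.000e-01 1.270e+02 5.930e+01 5.460e+01] top [483.9   7.  110.   52.2  54.5]
long_cradle 0.83 [2.0, 25.0, 49.1, 96.4] col [51. 42. 80.] ztop 0.0385 rect all [297.7 241.4  91.5  55.   36.1] top [303.3 231.6  64.9  32.8  38.6]
long_cradle 0.8 [458.0, 150.7, 74.6, 108.1] col [  4. 110. 134.] ztop 0.0382 rect all [ 618.  -144.1  133.7   72.4   65.2] top [ 613.9 -129.8  110.2   52.9   65.2]
long_cradle 0.73 [322.1, 247.3, 91.2, 85.1] col [  4.  92. 112.] ztop 0.0383 rect all [ 454.4 -155.3  137.9   68.3  -78.5] top [ 456.4 -145.3  109.6   52.9  -63. ]
[0.47790602 0.0050178  0.17069953] 54.91455293120752
jig 0.79 [200.0, 157.2, 44.4, 54.2] col [102. 102. 101.] ztop 0.0224 rect all [478.9 324.  172.1 114.4  14.7] top [478.2 322.9 169.4 111.5  15.3]
```

View pics/w1.png

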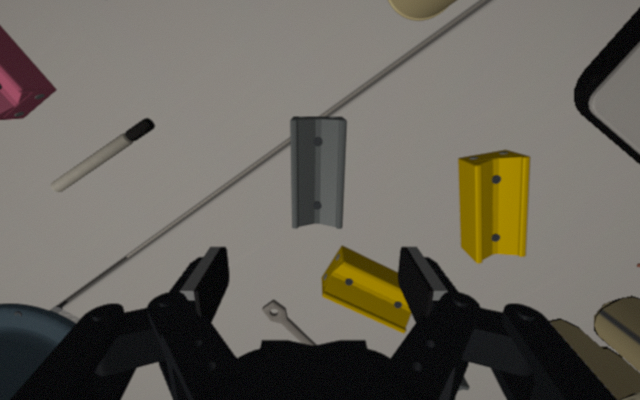

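The wrist picture shows the long grey cradle at about (318,172) px, lined up with the fingers and with clear space on both sides. I'll descend and grip.

```bash
python3 -m inch '[[0.004,0.002,-0.03,0,0.0854],[0.004,0.002,-0.06,0,0.0854],[0.004,0.002,-0.09,0,0.0854],[0.004,0.002,-0.11,0,0.0854],[0.004,0.002,-0.125,0,0.0854]]'; python3 -m inch '[[0,0,-0.01,0,0.0854],[0,0,-0.02,0,0.0854],[0,0,-0.028,0,0.0854],[0,0,-0.03,0,0.0854],[0,0,-0.03,0,0.0854]]'; python3 -m inch '[[0,0,0,0,0.045],[0,0,0,0,0.04],[0,0,0,0,0.04],[0,0,0,0,0.04],[0,0,0,0,0.04]]' 50;  python3 -m inch '[[0,0,0,0,0.04],[0,0,0,0,0.04],[0,0,0,0,0.04],[0,0,0,0,0.04],[0,0,0,0,0.04]]'
```

```text
t: 2.68
tcp_pos: [0.4827, 0.0063, 0.0454]
tool_rot: [-0.0, 0.888, 0.46, -0.0]
contact_force: [-0.7, -0.6, -0.3]
finger_gap: 1.002
grip_force: 0.0
t: 3.1
tcp_pos: [0.4833, 0.0065, 0.0165]
tool_rot: [0.0, 0.888, 0.461, 0.0]
contact_force: [-0.2, -0.9, 0.3]
finger_gap: 1.0
grip_force: 0.0
t: 3.52
tcp_pos: [0.484, 0.0067, 0.0173]
tool_rot: [0.001, 0.887, 0.461, 0.001]
contact_force: [-0.8, -0.8, 6.7]
finger_gap: 0.596
grip_force: 52.2
t: 3.93
tcp_pos: [0.484, 0.0067, 0.0173]
tool_rot: [0.001, 0.887, 0.461, 0.001]
contact_force: [-0.6, -0.2, 6.6]
finger_gap: 0.596
grip_force: 52.2
```

```bash
python3 -m inch '[[0,0,0.01,0,0.04],[0,0,0.03,0,0.04],[0,0,0.055,0,0.04],[0,0,0.08,0,0.04],[0,0,0.1,0,0.04]]'; for i in 1; do python3 - <<'E'
from h import *
s,p=look("wrist",["long_cradle"],"w2.png")
E
done
```

```text
t: 4.35
tcp_pos: [0.4828, 0.0068, 0.1176]
tool_rot: [0.0, 0.887, 0.461, -0.0]
contact_force: [0.9, -0.1, -2.8]
finger_gap: 0.592
grip_force: 53.6
long_cradle 0.79 [364.2, 298.2, 68.0, 77.6] col [  3. 112. 137.] ztop 0.0381 rect all [468.2 -97.1 212.9  52.4  86.1] top [468.2 -97.1 212.9  52.4  86.1]
long_cradle 0.68 [250.6, 145.1, 125.5, 197.1] col [76. 78. 75.] ztop 0.1393 rect all [453.5 -36.  215.7 110.4  54.7] top [482.7   7.8 109.4  54.   54.4]
long_cradle 0.57 [478.5, 164.7, 95.4, 131.3] col [  5. 123. 150.] ztop 0.0382 rect all [ 621.5 -149.6  140.6   85.1   64.5] top [ 614.1 -129.9  110.4   53.5   65.3]
```

The cradle is held, level and centred, with its weight showing on the wrist. I'll carry it to the jig, turning +140°.

```bash
for i in 1; do python3 -m inch '[[0,0.016,0,7,0.04],[0,0.032,0,14,0.04],[0,0.048,0,21,0.04],[0,0.064,0,28,0.04],[0,0.08,0,35,0.04]]'; python3 -m inch '[[0,0.016,0,7,0.04],[0,0.032,0,14,0.04],[0,0.048,0,21,0.04],[0,0.064,0,28,0.04],[0,0.08,0,35,0.04]]'; python3 -m inch '[[0,0.016,0,7,0.04],[0,0.032,0,14,0.04],[0,0.048,0,21,0.04],[0,0.064,0,28,0.04],[0,0.08,0,35,0.04]]'; python3 -m inch '[[0,0.016,0,7,0.04],[0,0.032,0,14,0.04],[0,0.048,0,21,0.04],[0,0.064,0,28,0.04],[-0.005,0.076,0,35,0.04]]'; done
python3 - <<'E'
from h import *
s,p=look("wrist",["long_cradle","jig"],"w3.png"); print(s["tcp_pos"],2*np.degrees(np.arctan2(s["tool_rot"][2],s["tool_rot"][1])))
E
```

```text
t: 4.87
tcp_pos: [0.4817, 0.0874, 0.1144]
tool_rot: [-0.001, 0.706, 0.709, -0.001]
contact_force: [-0.0, -1.2, -2.8]
finger_gap: 0.596
grip_force: 53.6
t: 5.28
tcp_pos: [0.4816, 0.1673, 0.1143]
tool_rot: [-0.001, 0.46, 0.888, -0.001]
contact_force: [-0.4, 0.2, -2.7]
finger_gap: 0.591
grip_force: 53.6
t: 5.7
tcp_pos: [0.4817, 0.2471, 0.1142]
tool_rot: [-0.001, 0.172, 0.985, -0.001]
contact_force: [-1.0, -0.6, -2.7]
finger_gap: 0.596
grip_force: 53.6
t: 6.12
tcp_pos: [0.4777, 0.3236, 0.1141]
tool_rot: [-0.001, -0.133, 0.991, -0.0]
contact_force: [0.1, -0.0, -2.9]
finger_gap: 0.598
grip_force: 53.6
long_cradle 0.72 [251.2, 144.0, 122.0, 198.4] col [73. 74. 72.] ztop 0.1358 rect all [539.3 326.7 232.3  78.8  15.1] top [477.5 324.  110.3  52.1  15.2]
jig 0.97 [245.7, 94.9, 138.1, 141.0] col [114. 114. 115.] ztop 0.0216 rect all [459.9 318.  125.5 115.4  16.1] top [459.9 318.3 124.8 111.8  15.9]
[0.47772146 0.32357208 0.1141189 ] 195.250230202867
```

View pics/w3.png

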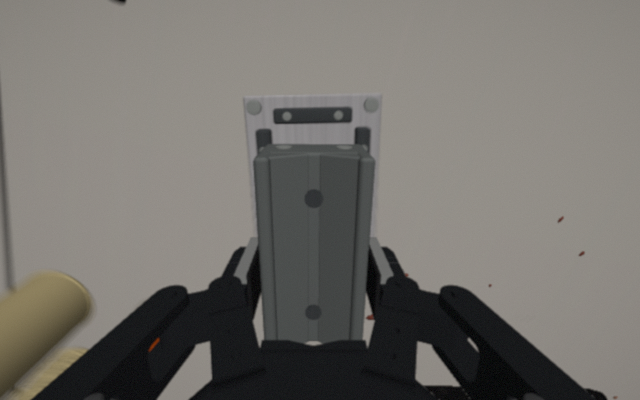

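The wrist picture shows the held cradle centred over the jig plate, square to the bars, with the plate at about (313,160) px. I'll lower it.

```bash
python3 -m inch '[[0.001,0,-0.02,0,0.04],[0.001,0,-0.04,0,0.04],[0.001,0,-0.06,0,0.04],[0.001,0,-0.07,0,0.04],[0.001,0,-0.07,0,0.04]]'; python3 -m inch '[[0,0,-0.004,0,0.04],[0,0,-0.008,0,0.04],[0,0,-0.011,0,0.04],[0,0,-0.014,0,0.04],[0,0,-0.014,0,0.04]]'
```

```text
t: 6.68
tcp_pos: [0.4764, 0.3205, 0.0429]
tool_rot: [-0.003, -0.128, 0.992, -0.001]
contact_force: [-1.1, -0.5, -3.4]
finger_gap: 0.596
grip_force: 53.5
t: 7.1
tcp_pos: [0.4791, 0.3228, 0.0323]
tool_rot: [0.0, -0.13, 0.992, 0.0]
contact_force: [-0.4, 0.4, -2.7]
finger_gap: 0.594
grip_force: 53.5
```

```bash
python3 -m inch '[[0,0,-0.001,0,0.04],[0,0,-0.002,0,0.04],[0,0,-0.003,0,0.04],[0,0,-0.004,0,0.04],[0,0,-0.004,0,0.04]]'; python3 -m inch '[[0,0,-0.0005,0,0.04],[0,0,-0.001,0,0.04],[0,0,-0.0015,0,0.04],[0,0,-0.002,0,0.04],[0,0,-0.002,0,0.04]]'
```

```text
t: 7.52
tcp_pos: [0.479, 0.3227, 0.0282]
tool_rot: [-0.0, -0.13, 0.992, 0.0]
contact_force: [0.5, -0.2, -2.4]
finger_gap: 0.595
grip_force: 53.5
t: 7.93
tcp_pos: [0.4791, 0.3228, 0.0264]
tool_rot: [0.0, -0.13, 0.992, 0.0]
contact_force: [-0.4, -0.3, -2.5]
finger_gap: 0.596
grip_force: 53.8
```

```bash
python3 -m inch '[[0,0,-0.0005,0,0.04],[0,0,-0.001,0,0.04],[0,0,-0.001,0,0.04],[0,0,-0.001,0,0.04],[0,0,-0.001,0,0.04]]'
```

```text
t: 8.35
tcp_pos: [0.479, 0.3228, 0.026]
tool_rot: [0.0, -0.13, 0.992, 0.0]
contact_force: [-3.9, -2.4, 6.0]
finger_gap: 0.596
grip_force: 54.5
```

Contact came at TCP z 0.026, as expected for a seated cradle. I'll release, then lift straight up.

```bash
python3 -m inch '[[0,0,0,0,0.054],[0,0,0,0,0.058],[0,0,0,0,0.064],[0,0,0,0,0.07],[0,0,0,0,0.07]]'; python3 -m inch '[[0,0,0.004,0,0.075],[0,0,0.015,0,0.08],[0,0,0.04,0,0.08],[0,0,0.07,0,0.08],[0,0,0.1,0,0.08]]'
python3 - <<'E'
from h import *
s,p=look("wrist",["long_cradle","jig"],"w4.png"); print(s["tcp_pos"])
E
```

```text
t: 8.77
tcp_pos: [0.4792, 0.3228, 0.0252]
tool_rot: [0.0, -0.13, 0.992, 0.0]
contact_force: [0.8, 0.0, 0.2]
finger_gap: 0.818
grip_force: 0.0
t: 9.18
tcp_pos: [0.4785, 0.3225, 0.1269]
tool_rot: [-0.0, -0.13, 0.992, -0.0]
contact_force: [0.4, 0.8, -0.4]
finger_gap: 0.936
grip_force: 0.0
long_cradle 0.6 [275.9, 127.2, 70.6, 134.2] col [70. 71. 69.] ztop 0.0473 rect all [484.2 324.4 122.3  61.9  14.5] top [478.5 323.1 109.6  52.2  14.6]
jig 0.59 [246.5, 95.2, 136.1, 172.4] col [93. 93. 93.] ztop 0.0217 rect all [483.9 324.9 176.3 116.6  15.7] top [481.4 324.4 169.6 111.5  15.7]
[0.47854232 0.32251664 0.12687315]
```

View pics/w4.png

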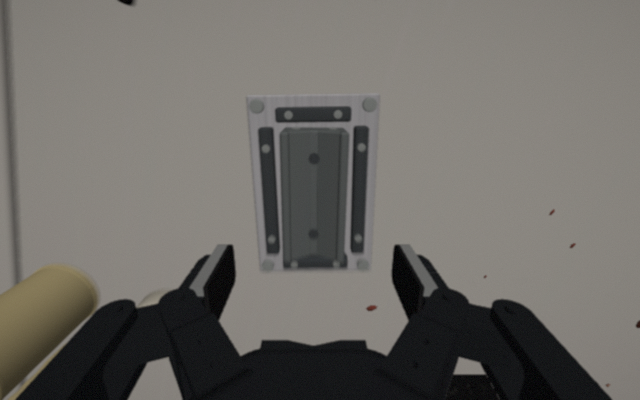

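The picture shows the cradle at about (314,197) px, seated squarely between the bars, trough up. Its top is at z 0.047, within 3 mm of the pocket centre and about 1° off the pocket axis. The fingers are clear.

```bash
python3 -c "
from workcell import ctrl
print(ctrl.close_job())"
```

```text
the job is handed in; nothing more can be done
None
```

The long grey cradle is in the jig pocket, trough up: the last picture puts it flat on the floor, within 3 mm of centre and about 1° off square. The robot is clear, the short cradle was left alone, and I handed the job in at about 9 s; no verdict came back.

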